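Click the charger's dial to the second setting and start it

ROBOT

A 7-joint arm with a two-finger parallel gripper is mounted at the origin on the work surface. World frame = base frame: x ahead of the robot, y to its left, z up, the work surface at z = 0. Lengths are in m, angles in rad, forces in N, time in s.
With the tool pointing down it reaches from about 0.425 to 0.975 m from the base axis. Payload 16.7 kg.
Tool frame: the origin (TCP) lies midway between the tips of the shut fingers; the grasp point (between the pads) lies 19 mm behind it; z points along the fingers, y is the line along which they close (so a half turn about z gives the same grasp; the last joint's range is limited). The gripper opens to 85 mm and grips with 20 to 120 N. Pads are 22 mm wide; open, the fingers measure 114 mm over their backs; the gripper's body (76 mm by 85 mm) begins 54 mm behind the grasp point. The pads swing forward as they close: fully open they stand 13 mm farther back than shut.
Start: joints at [-1.476, 0.426, 0.074, 1.606, -0.034, 1.111, -0.067], TCP at [0.164, 0.655, 0.231] pointing down, gripper open.
Joint ranges: [-2.85, 2.85], [-0.5, 2.14], [-1.23, 1.37], [0.21, 2.46], [-1.02, 4.16], [0.16, 2.05], [-2.73, 2.73]. Speed limits (rad/s): [1.89, 1.89, 2.39, 2.39, 3.01, 3.01, 3.01].

INTERFACE

Orientations are given as a unit quaternion [w, x, y, z].
In Python, from station import arm gives the robot as it stands. The module is installed in compiled form; this text tells all that it offers.
- The arm moves only by the tool servo_tool, never from a script. Its argument "targets" is a list of rows, each an object of numbers: "x", "y", "z": the shift along the tool's x, y, z in cm; "ax", "ay", "az": the turn, a rotation vector about the tool's x, y, z in rad; "gripper": the opening, from 0 (shut) to 1 (fully open). A call has exactly 5 rows; each row shifts and turns the commanded pose from where the row before left it, along the tool's axes as they then stand; what a row does not reach is not made up. A row lasts 1/8 s, in which the tool goes at most 62.5 mm and 10.7 degrees, less where a joint would pass 70% of its speed; a pose out of reach is approached as far as the arm can. A call is refused whole if a number of a shift passes 6.25 or a number of a turn 0.188, either way. A call with a gripper value outside its range is refused whole. The fingers move at their own pace and stop on an object; "force" is the grip in N (left out, the last holds). Time passes only in rows, so rows that do not move let the fingers close, or fill a call up. It gives the time, the measured TCP pose, the force, the opening and the grip force at its end, in the units of the state.
- arm.read_state(): the state, without advancing time (a new reading comes with each control period).
- arm.read_camera(name): name is "side" or "top" or "wrist"; returns (picture, depth): 480x640x3 uint8, blue, green, red; 480x640 float32, m along the optical axis (not along the pixel's ray), 0 where there is no reading.
- arm.get_calibration(name): a dict with "fovy" (degrees; the focal length in pixels is half the picture's height over the tangent of half this angle, whatever the lens; pixels are square), "cx", "cy" (the principal point, pixels), "pose" (4x4, takes a point from camera to world coordinates). Camera axes: x right, y up, looking along -z (the intrinsics and any distortion apply to the point x, -y, -z); pixel columns grow to the right and rows downward; lengths in m; the calibration is good to about 2 mm. A picture is of the moment at which its call begins: read the wrist's pose just before it. get_calibration takes no time and is no camera call; for the wrist camera it gives the pose at the moment of the call.
- arm.hand_in(): hands the job in; it is judged then, once.
The state is a dict: "t": time; "q": joint angles; "qvel": joint speeds; "tau": joint torques, N m; "tcp_pos": TCP position; "tcp_rot": TCP orientation; "contact_force": force on the tool from outside, world axes, zero at the start; "ft_torque": the same for the moment, N m; "width": opening from 0.0 (shut) to 1.0 (fully open); "grip_force": force on a finger pad.
Only numpy, scipy, OpenCV 4.12 (cv2) and the standard library are available. Lean on these libraries where they do the work, as an engineer would, in place of code of your own. Each camera call takes 0.05 s, during which the arm holds its last target. There are 200 camera calls.

TASK

At this second-hand car-parts stall, set the bench battery charger to its second step and start it. Nothing is to be gripped or picked up: lay a fingertip on the charger's big knurled dial and turn it clockwise by friction until it clicks from the one-bar mark into the next one, the two-bar mark, and take the finger off so that it rests in that click; then push the charger's round start button fully down and let it come back up. Leave the spanner, the socket, the other loose things on the table and the tester's knob as they are.

Things in the scene. Friction and masses are not known exactly. Their poses are not given: they have to be found in the camera images.
- charger: Grey console fixed to the table, 240 (x) x 320 (y) x 80 mm high, controls on its level top. Origin: centre of its underside; x points from its louvred front to its back, y left, z up. Handle bar along the back edge at x +98, up to 41 mm above the top. Dial axis at x -20, y +60 mm; button at x -40, y -80. White bars beyond the dial: one (its left), two (straight +x of the axis), three.
- dial_top (a point): Centre of the flat top of the big black knurled dial, on its vertical axis, 110 mm above the table. Disc 92 mm across (too wide to pinch), rim 22 mm high, lower edge 8 mm above the console, a thin white pointer line on top. The dial is sprung: it gives from about 4 N, sinks at most 6 mm (19 N), and turns as well while pressed. This frame turns with it.
- dial (a joint): Dial angle, rad, growing clockwise seen from above. Sprung clicks at 0 (one bar, where it starts), 0.70 (two bars) and 1.40 (three bars); end stops just beyond the first and last. Turning it takes at most about 0.07 N m, i.e. 2.5 N along a 30 mm circle; let go between about 0.45 and 0.95 it snaps to 0.70.
- start_top (a point): Centre of the top face of the round grey start button, 28 mm across, in a low round housing on the console. The point moves with the button. The button goes straight down.
- start (a joint): How far the start button is pressed, m: 0 up, 0.006 fully down; a spring of 5 N at full travel brings it back.
- spanner: Loose steel spanner 150 mm long, about 20 mm thick, lying on the charger's top to the right behind the button. Origin: middle of its underside; it lies along its x axis.
- socket: Loose steel socket, an upright tube 28 mm across and 35 mm high, standing on the charger's top near its front right corner. Origin: centre of its foot.
- tester: Green box 170 x 150 x 70 mm, fixed, at one side of the table, with the small knob on top (its top about 115 mm above the table). Origin: centre of its underside.
- crate: Green plastic crate of used parts, 200 x 170 x 100 mm, fixed, at the other side. Origin: centre of its underside.
- headlamp: Loose round headlamp, 124 mm across, 52 mm high, lying lens up on the table on the right, nearer the robot than the charger. Origin: centre of its underside.
- tin: Loose closed tin, 70 mm across, 90 mm high, on the table on the left, nearer the robot than the charger. Origin: centre of its underside.
- screwdriver: Loose screwdriver 200 mm long with a black handle, lying on the table behind the charger, before the row of bins. Origin: its middle, underneath.
- tester_knob_tip (a point): End of the small black bar knob (40 mm across) on the green tester box: a point 18 mm off the knob's axis that turns with it. Not part of the job; it starts at any angle.

How it is judged:
On the way, in this order (a step that is already met when the one before it is completed fails the run):
1. the dial rests in its second click, let go (value of joint dial between 0.6 and 0.8 rad and contact force between the fingers and charger below 0.1 N), for 0.2 s.
2. the start button is pushed fully down (value of joint start above 0.005 m), for 0.04 s.
At the end, for the whole second after the job is handed in: The dial rests in its second click (0.60 to 0.80 rad) and the start button, after being pushed at least 5 of its 6 mm, is up again (within 1.5 mm) (value of joint dial between 0.6 and 0.8 rad and value of joint start below 0.0015 m); the robot touches nothing.
It fails at once if the start button is pushed while the dial is not in its second click (value of joint start above 0.003 m and (value of joint dial below 0.58 rad or value of joint dial above 0.82 rad)).
It fails at once if something loose is moved, lifted or carried (more than 25 mm) (distance of any of spanner, socket, headlamp, tin, screwdriver from where it was at the start of the episode above 0.025 m).
It fails at once if a loose thing is tipped over (angle between any of socket, tin's own z axis and vertical above 0.5 rad).
It fails at once if the tester's knob is turned (distance of tester_knob_tip from where it was at the start of the episode above 0.006 m).
It also fails if it takes over 38 s, if anything falls off the work surface, if the arm or the gripper's body presses on something with over 40 N, if the wrist force passes 120 N, or if a joint passes its speed limit or range.

## Working session

There is one attempt and no reset: what is moved stays moved. The work goes in short steps, Python scripts to look and compute and a tool call to move; the robot and the scene stay as the last step left them, time stands still between calls to the robot, and variables do not carry over. Pictures are saved under pics/ and viewed, at most 10 in all, crops included, and the job is handed in when it is done.

Besides the shell and the picture viewer there is one more tool, called after "Request:" as a command line: name --argument value ..., lists and objects as JSON in quotes. servo_tool: Moves the arm, as the interface text tells. Its arguments: {"type":"object","properties":{"targets":{"type":"array"},"force":{"type":"number"}},"required":["targets"]}

```bash
mkdir -p pics
python3 - <<'E'
from station import arm
import cv2,numpy as np
s=arm.read_state(); print({k:np.round(v,3).tolist() for k,v in s.items()})
for n in ("top","side"):
    p,d=arm.read_camera(n); cv2.imwrite(f"pics/{n}0.png",p); np.save(f"{n}0.npy",d)
    c=arm.get_calibration(n); print(n,c["fovy"],c["cx"],c["cy"],{k:v for k,v in c.items() if k not in("pose","fovy","cx","cy")}); print(np.round(c["pose"],3).tolist())
E
```

```text
{'t': 0.0, 'q': [-1.475, 0.427, 0.074, 1.607, -0.034, 1.111, -0.067], 'qvel': [0.001, 0.001, 0.0, 0.001, -0.001, 0.0, 0.002], 'tau': [0.002, -94.981, 3.761, -46.35, 0.019, 0.01, 0.0], 'tcp_pos': [0.164, 0.654, 0.231], 'tcp_rot': [-0.0, 0.122, 0.993, -0.001], 'contact_force': [-0.453, -0.122, 0.135], 'ft_torque': [-0.016, -0.017, -0.071], 'grip_force': 0.0, 'width': 0.999}
top 43.90627460353376 323.58488398117504 239.45752142108785 {}
[[-0.011, 0.994, -0.108, 0.377], [-1.0, -0.009, 0.019, 0.02], [0.018, 0.108, 0.994, 1.714], [0.0, 0.0, 0.0, 1.0]]
side 42.27745103950307 308.4820125444229 241.90899166218733 {}
[[-0.999, 0.025, -0.049, 0.456], [-0.052, -0.69, 0.722, 1.41], [-0.016, 0.723, 0.69, 1.437], [0.0, 0.0, 0.0, 1.0]]
```

View pics/top0.png

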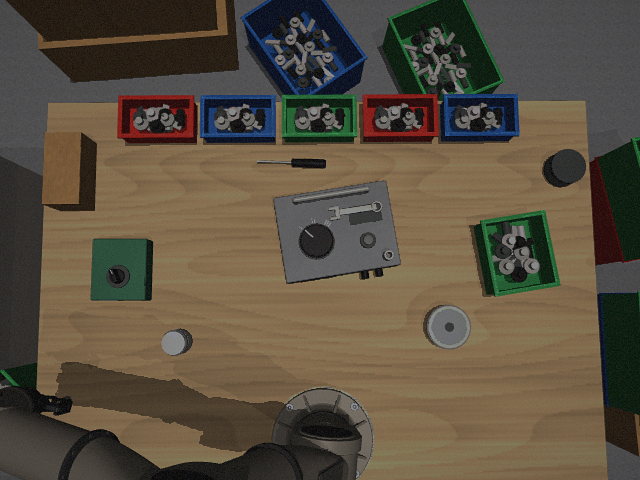

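The top view shows the charger at about (337,232), its dial at (317,240), the button at (368,240), the socket at (389,255) and the spanner at (355,211). The tester is on the left at (121,270), the tin at (177,342), the headlamp at (448,327) and the crate at (516,253).

```bash
cat > h.py <<'E'
import numpy as np,cv2
from station import arm
def ray(c,u,v,z):
    f=240/np.tan(np.radians(c["fovy"]/2)); P=np.array(c["pose"])
    d=P[:3,:3]@np.array([(u-c["cx"])/f,-(v-c["cy"])/f,-1]); o=P[:3,3]
    return o+d*(z-o[2])/d[2]
def proj(c,p):
    f=240/np.tan(np.radians(c["fovy"]/2)); P=np.array(c["pose"])
    q=P[:3,:3].T@(np.array(p)-P[:3,3]); return np.array([c["cx"]+f*q[0]/-q[2],c["cy"]-f*q[1]/-q[2]])
def pt(c,d,u,v):
    f=240/np.tan(np.radians(c["fovy"]/2)); P=np.array(c["pose"]); z=d[int(v),int(u)]
    return P[:3,:3]@np.array([(u-c["cx"])/f*z,-(v-c["cy"])/f*z,-z])+P[:3,3]
E
python3 - <<'E'
from h import *
p=cv2.imread("pics/top0.png"); d=np.load("top0.npy"); c=arm.get_calibration("top")
for n,(u,v) in dict(dial=(317,243),btn=(368,240),cons=(345,265),sock=(389,255),lamp=(448,327),tin=(177,342)).items(): print(n,pt(c,d,u,v).round(3))
g=cv2.cvtColor(p,cv2.COLOR_BGR2GRAY)
m=np.zeros_like(g); m[215:262,292:340]=(g[215:262,292:340]<60)*255
m=cv2.morphologyEx(m,cv2.MORPH_CLOSE,np.ones((5,5))) 
k=max(cv2.findContours(m,0,2)[0],key=cv2.contourArea); print(cv2.minEnclosingCircle(k),cv2.fitEllipse(k), ray(c,*cv2.fitEllipse(k)[0],.105).round(4))
# console by height
hs=cv2.cvtColor(p,cv2.COLOR_BGR2HSV)
H=np.zeros(d.shape)
for v in range(160,300):
    for u in range(250,420): H[v,u]=pt(c,d,u,v)[2] if d[v,u]>0 else 0
m=((H>.05)*255).astype(np.uint8); k=max(cv2.findContours(m,0,2)[0],key=cv2.contourArea)
r=cv2.minAreaRect(k); print(r); 
for b in cv2.boxPoints(r): print(ray(c,*b,.08).round(3))
print(ray(c,*r[0],.08).round(3))
cv2.imwrite("pics/crop.png",cv2.resize(p[170:295,260:412],None,fx=4.8,fy=4.8,interpolation=cv2.INTER_CUBIC))
E
```

```text
dial [0.541 0.007 0.11 ]
btn [ 0.55  -0.133  0.096]
cons [ 0.483 -0.07   0.08 ]
sock [ 0.509 -0.192  0.08 ]
lamp [ 0.309 -0.356  0.048]
tin [0.28  0.384 0.092]
((316.1326599121094, 241.13265991210938), 18.211841583251953) ((316.1919860839844, 241.0787353515625), (34.86705780029297, 35.18514633178711), 123.10916900634766) [0.5469 0.0088 0.105 ]
((337.0982360839844, 234.6889190673828), (93.41612243652344, 115.97334289550781), 80.96051788330078)
[0.672 0.129 0.08 ]
[ 0.721 -0.191  0.08 ]
[ 0.463 -0.226  0.08 ]
[0.416 0.089 0.08 ]
[ 0.567 -0.049  0.08 ]
```

View pics/crop.png

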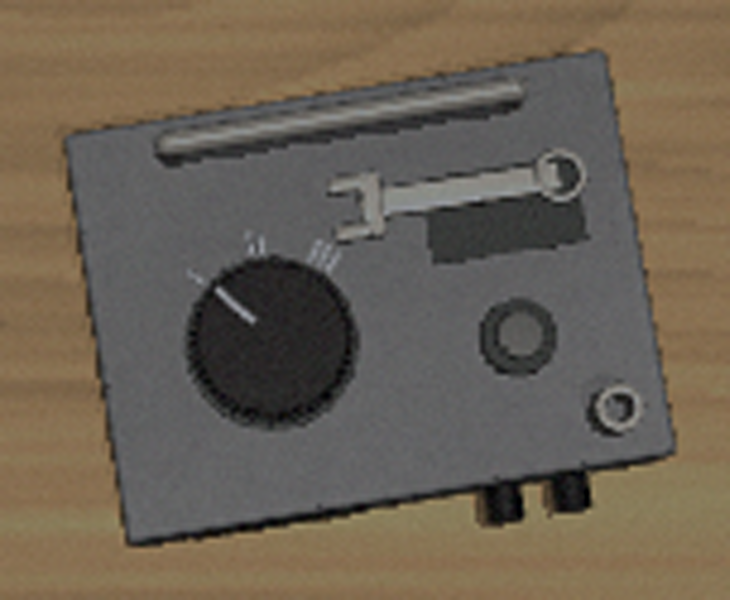

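The charger's yaw is about 0.153 rad. The dial axis is at about (0.547, 0.009) and the button at about (0.549, -0.132, 0.096). The two agree with the given layout. I'm moving in now with the fingers shutting on the way.

Request:
servo_tool --targets '[{"x":-3.3,"y":-3.5,"gripper":0},{"x":-3.3,"y":-3.5,"gripper":0},{"x":-3.3,"y":-3.5,"gripper":0},{"x":-3.3,"y":-3.5,"gripper":0},{"x":-3.3,"y":-3.5,"gripper":0}]' --force 30

```text
invalid input at $.targets[0]: expected keys x, y, z, ax, ay, az, gripper
```

Request:
servo_tool --targets '[{"x":-3.3,"y":-3.5,"gripper":0},{"x":-3.3,"y":-3.5,"gripper":0},{"x":-3.3,"y":-3.5,"gripper":0},{"x":-3.3,"y":-3.5,"gripper":0},{"x":-3.3,"y":-3.5,"gripper":0}]'

```text
invalid input at $.targets[0]: expected keys x, y, z, ax, ay, az, gripper
```

Request:
servo_tool --targets '[{"x":-3.3,"y":-3.5,"z":0,"ax":0,"ay":0,"az":0,"gripper":0},{"x":-3.3,"y":-3.5,"z":0,"ax":0,"ay":0,"az":0,"gripper":0},{"x":-3.3,"y":-3.5,"z":0,"ax":0,"ay":0,"az":0,"gripper":0},{"x":-3.3,"y":-3.5,"z":0,"ax":0,"ay":0,"az":0,"gripper":0},{"x":-3.3,"y":-3.5,"z":0,"ax":0,"ay":0,"az":0,"gripper":0}]' --force 30

```text
t: 0.72
tcp_pos: [0.2818, 0.4435, 0.2311]
tcp_rot: [-0.0, 0.122, 0.993, -0.0]
contact_force: [0.7, 0.9, -0.3]
width: 0.0
grip_force: 0.0
```

Request:
servo_tool --targets '[{"x":-3.3,"y":-3.6,"z":0,"ax":0,"ay":0,"az":0,"gripper":0},{"x":-3.3,"y":-3.6,"z":0,"ax":0,"ay":0,"az":0,"gripper":0},{"x":-3.3,"y":-3.6,"z":0,"ax":0,"ay":0,"az":0,"gripper":0},{"x":-3.3,"y":-3.6,"z":0,"ax":0,"ay":0,"az":0,"gripper":0},{"x":-3.3,"y":-3.6,"z":0,"ax":0,"ay":0,"az":0,"gripper":0}]'

```text
t: 1.35
tcp_pos: [0.3982, 0.2289, 0.2313]
tcp_rot: [-0.0, 0.122, 0.993, 0.0]
contact_force: [0.4, -0.1, 0.2]
width: 0.003
grip_force: 0.0
```

Request:
servo_tool --targets '[{"x":-3.3,"y":-3.6,"z":0,"ax":0,"ay":0,"az":0,"gripper":0},{"x":-3.3,"y":-3.6,"z":0,"ax":0,"ay":0,"az":0,"gripper":0},{"x":-3.3,"y":-3.6,"z":0,"ax":0,"ay":0,"az":0,"gripper":0},{"x":-3.3,"y":-3.6,"z":0,"ax":0,"ay":0,"az":0,"gripper":0},{"x":-3.3,"y":-3.6,"z":0,"ax":0,"ay":0,"az":0,"gripper":0}]'

```text
t: 1.98
tcp_pos: [0.5146, 0.0144, 0.2313]
tcp_rot: [-0.0, 0.122, 0.993, 0.0]
contact_force: [1.0, 0.4, 0.2]
width: -0.004
grip_force: 0.0
```

Run:
```python
from h import *
s=arm.read_state(); c=arm.get_calibration("wrist"); p,d=arm.read_camera("wrist"); cv2.imwrite("pics/w1.png",p); np.save("w1.npy",d)
import pickle; pickle.dump(c,open("w1.pkl","wb"))
print(s["t"],s["tcp_pos"],s["tcp_rot"],s["q"],s["contact_force"])
print(c["fovy"],np.round(c["pose"],3).tolist(), [k for k in c])
print("dial at",proj(c,[.547,.009,.11]),"btn",proj(c,[.549,-.132,.096]))
```

```text
1.975 [0.51457007 0.0143804  0.23131108] [-2.72733062e-05  1.21985473e-01  9.92531884e-01  5.09392531e-05] [-0.63979139  0.17362588  0.55217029  1.9860303  -0.10734523  1.00996588
  1.28910923] [1.00816817 0.42100597 0.24443657]
66.53266081212652 [[0.243, -0.926, -0.29, 0.441], [0.97, 0.232, 0.071, 0.034], [0.001, -0.298, 0.954, 0.373], [0.0, 0.0, 0.0, 1.0]] ['fovy', 'cx', 'cy', 'pose']
dial at [321.66571289 272.11662462] btn [159.53483141 305.72443847]
```

View pics/w1.png

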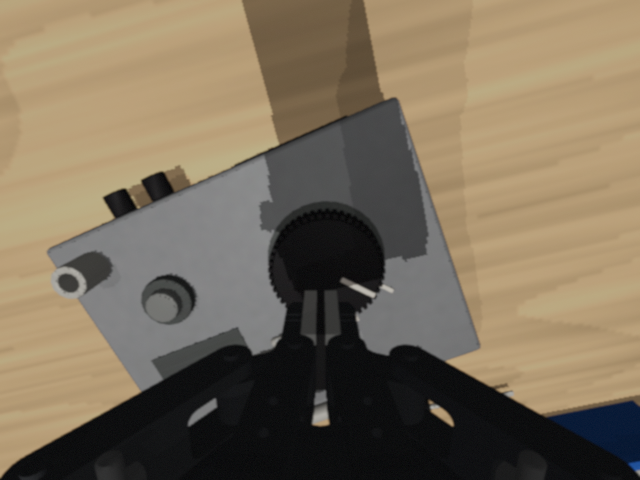

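The wrist view shows the dial's top face centred near (326,268) and the button top at (161,304). Projection predicted (322,272) and (160,306), so the dial axis is good to about 3 mm. I'm descending over the near side of the dial.

Request:
servo_tool --targets '[{"x":-0.1,"y":0.45,"z":4,"ax":0,"ay":0,"az":0,"gripper":0},{"x":0,"y":0,"z":4,"ax":0,"ay":0,"az":0,"gripper":0},{"x":0,"y":0,"z":2.5,"ax":0,"ay":0,"az":0,"gripper":0},{"x":0,"y":0,"z":0.8,"ax":0,"ay":0,"az":0,"gripper":0},{"x":0,"y":0,"z":0.2,"ax":0,"ay":0,"az":0,"gripper":0}]'

```text
t: 2.65
tcp_pos: [0.5163, 0.0199, 0.1165]
tcp_rot: [-0.0, 0.122, 0.993, -0.0]
contact_force: [0.3, -0.7, 0.1]
width: -0.003
grip_force: 0.0
```

Request:
servo_tool --targets '[{"x":0,"y":0,"z":0.2,"ax":0,"ay":0,"az":0,"gripper":0},{"x":0,"y":0,"z":0.2,"ax":0,"ay":0,"az":0,"gripper":0},{"x":0,"y":0,"z":0.2,"ax":0,"ay":0,"az":0,"gripper":0},{"x":0,"y":0,"z":0.1,"ax":0,"ay":0,"az":0,"gripper":0},{"x":0,"y":0,"z":0,"ax":0,"ay":0,"az":0,"gripper":0}]'

```text
t: 3.28
tcp_pos: [0.5163, 0.02, 0.1095]
tcp_rot: [0.0, 0.122, 0.993, 0.0]
contact_force: [-1.2, 0.1, 5.4]
width: 0.001
grip_force: 2.4
```

Request:
servo_tool --targets '[{"x":0,"y":0,"z":0.1,"ax":0,"ay":0,"az":0,"gripper":0},{"x":0,"y":0,"z":0.1,"ax":0,"ay":0,"az":0,"gripper":0},{"x":0,"y":0,"z":0.1,"ax":0,"ay":0,"az":0,"gripper":0},{"x":0,"y":0,"z":0.05,"ax":0,"ay":0,"az":0,"gripper":0},{"x":0,"y":0,"z":0,"ax":0,"ay":0,"az":0,"gripper":0}]'

```text
t: 3.9
tcp_pos: [0.5162, 0.0201, 0.1062]
tcp_rot: [-0.0, 0.122, 0.993, 0.0]
contact_force: [-5.2, 0.6, 11.6]
width: 0.001
grip_force: 6.2
```

Request:
servo_tool --targets '[{"x":0,"y":0.3,"z":0,"ax":0,"ay":0,"az":0.1,"gripper":0},{"x":0,"y":0.3,"z":0,"ax":0,"ay":0,"az":0.1,"gripper":0},{"x":0,"y":0.3,"z":0,"ax":0,"ay":0,"az":0.1,"gripper":0},{"x":-0.02,"y":0.3,"z":0,"ax":0,"ay":0,"az":0.1,"gripper":0},{"x":-0.02,"y":0.3,"z":0,"ax":0,"ay":0,"az":0.1,"gripper":0}]'

```text
t: 4.53
tcp_pos: [0.5239, 0.0335, 0.1065]
tcp_rot: [0.001, 0.365, 0.931, 0.001]
contact_force: [-0.4, 2.2, 11.3]
width: 0.001
grip_force: 5.7
```

Request:
servo_tool --targets '[{"x":-0.02,"y":0.3,"z":0,"ax":0,"ay":0,"az":0.1,"gripper":0},{"x":-0.02,"y":0.3,"z":0,"ax":0,"ay":0,"az":0.1,"gripper":0},{"x":0,"y":0,"z":0,"ax":0,"ay":0,"az":0,"gripper":0},{"x":0,"y":0,"z":-0.5,"ax":0,"ay":0,"az":0,"gripper":0},{"x":0,"y":0,"z":-2.5,"ax":0,"ay":0,"az":0,"gripper":0}]'

```text
t: 5.15
tcp_pos: [0.5267, 0.0369, 0.1353]
tcp_rot: [-0.001, 0.455, 0.89, -0.001]
contact_force: [-0.3, 0.0, -0.6]
width: 0.004
grip_force: 0.0
```

Request:
servo_tool --targets '[{"x":0,"y":0,"z":-4,"ax":0,"ay":0,"az":0,"gripper":0},{"x":5,"y":0,"z":-4,"ax":0,"ay":0,"az":0,"gripper":0},{"x":5,"y":0,"z":0,"ax":0,"ay":0,"az":0,"gripper":0},{"x":5,"y":0,"z":0,"ax":0,"ay":0,"az":0,"gripper":0},{"x":0,"y":0,"z":0,"ax":0,"ay":0,"az":0,"gripper":0}]'

```text
t: 5.78
tcp_pos: [0.4384, 0.1605, 0.2149]
tcp_rot: [-0.001, 0.453, 0.892, 0.0]
contact_force: [0.2, -0.7, 0.6]
width: 0.002
grip_force: 0.0
```

Run:
```python
from h import *
s=arm.read_state(); print(s["t"],s["tcp_pos"],s["tcp_rot"],s["contact_force"])
cw=arm.get_calibration("wrist"); p,d=arm.read_camera("wrist"); q,_=arm.read_camera("top")
ct=arm.get_calibration("top")
print(proj(cw,[.546,.011,.11]),proj(cw,[.549,-.132,.096]))
v=np.hstack([cv2.resize(p,(400,300)),cv2.resize(q[170:295,260:412],(400,300),interpolation=cv2.INTER_CUBIC)]); cv2.imwrite("pics/a2.png",v); cv2.imwrite("pics/t2.png",q)
```

```text
5.775 [0.43840527 0.16051335 0.21491106] [-5.40550652e-04  4.52621307e-01  8.91702587e-01  3.94918116e-04] [ 0.15115392 -0.72165673  0.57038607]
[317.26303881 445.00200729] [234.74286886 526.8446801 ]
```

View pics/a2.png

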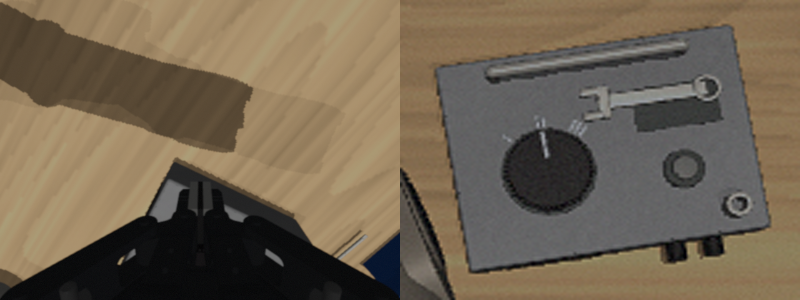

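The top view shows the pointer resting on the two-bar mark, with the spanner and socket unmoved. Next is the button.

Request:
servo_tool --targets '[{"x":-5,"y":-1.4,"z":0,"ax":0,"ay":0,"az":0,"gripper":0},{"x":-5,"y":-1.4,"z":0,"ax":0,"ay":0,"az":0,"gripper":0},{"x":-5,"y":-1.4,"z":0,"ax":0,"ay":0,"az":0,"gripper":0},{"x":-5,"y":-1.4,"z":0,"ax":0,"ay":0,"az":0,"gripper":0},{"x":-5,"y":-1.4,"z":0,"ax":0,"ay":0,"az":0,"gripper":0}]'

```text
t: 6.5
tcp_pos: [0.5305, -0.0892, 0.2149]
tcp_rot: [0.0, 0.456, 0.89, -0.0]
contact_force: [0.7, 0.5, -0.1]
width: -0.002
grip_force: 0.0
```

Request:
servo_tool --targets '[{"x":-5.1,"y":-1.3,"z":0,"ax":0,"ay":0,"az":0,"gripper":0},{"x":0,"y":0,"z":0,"ax":0,"ay":0,"az":0,"gripper":0},{"x":0,"y":0,"z":2,"ax":0,"ay":0,"az":0,"gripper":0},{"x":0,"y":0,"z":2,"ax":0,"ay":0,"az":0,"gripper":0},{"x":0,"y":0,"z":0,"ax":0,"ay":0,"az":0,"gripper":0}]'

```text
t: 7.12
tcp_pos: [0.5482, -0.1342, 0.1729]
tcp_rot: [-0.001, 0.455, 0.891, -0.001]
contact_force: [-0.0, 0.1, -0.0]
width: -0.002
grip_force: 0.0
```

Run:
```python
from h import *
s=arm.read_state(); print(s["t"],s["tcp_pos"],s["tcp_rot"],s["contact_force"])
c=arm.get_calibration("wrist"); p,d=arm.read_camera("wrist")
print(proj(c,[.549,-.132,.096]),proj(c,s["tcp_pos"]),np.round(c["pose"],3).tolist())
cv2.imwrite("pics/w3.png",p)
```

```text
7.125 [ 0.54818987 -0.13415178  0.17289412] [-1.49643018e-03  4.54691373e-01  8.90647468e-01 -7.76479145e-04] [-0.03181718  0.12558139 -0.0330217 ]
[321.58766924 250.92419511] [317.41346252 311.54146287] [[0.81, -0.56, -0.172, 0.504], [0.586, 0.774, 0.241, -0.071], [-0.002, -0.296, 0.955, 0.315], [0.0, 0.0, 0.0, 1.0]]
```

View pics/w3.png

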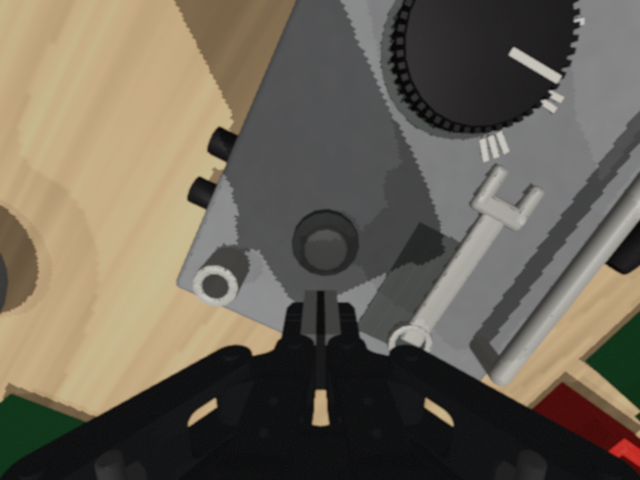

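The wrist view shows the button top at (325,249), about 2 mm from the prediction. The dial pointer is on the two-bar mark, and the socket at (215,285) and spanner are well clear. I'm going down to press.

Request:
servo_tool --targets '[{"x":0.1,"y":0.3,"z":3,"ax":0,"ay":0,"az":0,"gripper":0},{"x":0,"y":0,"z":2.7,"ax":0,"ay":0,"az":0,"gripper":0},{"x":0,"y":0,"z":1.4,"ax":0,"ay":0,"az":0,"gripper":0},{"x":0,"y":0,"z":0.3,"ax":0,"ay":0,"az":0,"gripper":0},{"x":0,"y":0,"z":0,"ax":0,"ay":0,"az":0,"gripper":0}]'

```text
t: 7.8
tcp_pos: [0.5516, -0.1324, 0.1016]
tcp_rot: [0.0, 0.455, 0.89, 0.0]
contact_force: [-1.5, 0.6, 2.3]
width: -0.004
grip_force: 0.8
```

Request:
servo_tool --targets '[{"x":0,"y":0,"z":0.2,"ax":0,"ay":0,"az":0,"gripper":0},{"x":0,"y":0,"z":0.2,"ax":0,"ay":0,"az":0,"gripper":0},{"x":0,"y":0,"z":0.1,"ax":0,"ay":0,"az":0,"gripper":0},{"x":0,"y":0,"z":0.1,"ax":0,"ay":0,"az":0,"gripper":0},{"x":0,"y":0,"z":0,"ax":0,"ay":0,"az":0,"gripper":0}]'

```text
t: 8.43
tcp_pos: [0.5518, -0.1326, 0.0958]
tcp_rot: [0.0, 0.455, 0.89, 0.0]
contact_force: [-3.5, 1.8, 20.5]
width: -0.001
grip_force: 10.3
```

Request:
servo_tool --targets '[{"x":0,"y":0,"z":0.05,"ax":0,"ay":0,"az":0,"gripper":0},{"x":0,"y":0,"z":0.05,"ax":0,"ay":0,"az":0,"gripper":0},{"x":0,"y":0,"z":0,"ax":0,"ay":0,"az":0,"gripper":0},{"x":0,"y":0,"z":0,"ax":0,"ay":0,"az":0,"gripper":0},{"x":0,"y":0,"z":0,"ax":0,"ay":0,"az":0,"gripper":0}]'

```text
t: 9.05
tcp_pos: [0.5519, -0.1326, 0.0955]
tcp_rot: [0.001, 0.455, 0.89, 0.001]
contact_force: [-8.0, 3.8, 36.2]
width: -0.0
grip_force: 18.2
```

Run:
```python
from h import *
s=arm.read_state(); print(s["tcp_pos"],s["contact_force"])
c=arm.get_calibration("wrist"); p,d=arm.read_camera("wrist")
cv2.imwrite("pics/w4.png",cv2.resize(p[180:380,220:430],None,fx=2.8,fy=2.8,interpolation=cv2.INTER_CUBIC))
```

```text
[ 0.55189456 -0.13261576  0.09551373] [-8.04224568  3.82795552 36.2460826 ]
```

View pics/w4.png

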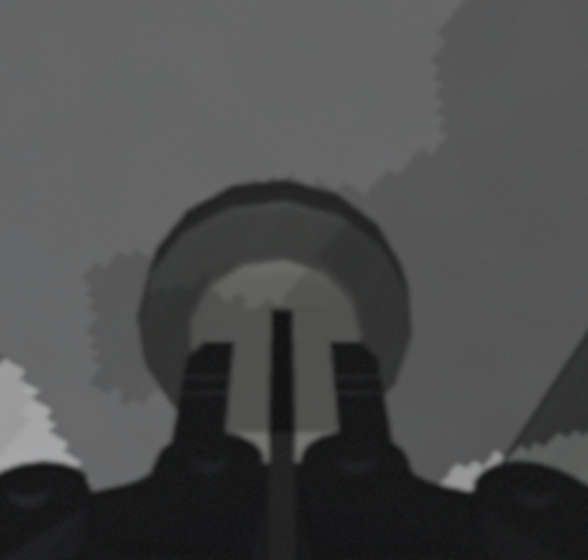

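The picture shows the fingertips within the button face, the button sunk nearly flush with its housing, and a hard stop under them. So it is fully down. I'm lifting straight up and moving away.

Request:
servo_tool --targets '[{"x":0,"y":0,"z":-0.5,"ax":0,"ay":0,"az":0,"gripper":0},{"x":0,"y":0,"z":-2,"ax":0,"ay":0,"az":0,"gripper":0},{"x":0,"y":0,"z":-4,"ax":0,"ay":0,"az":0,"gripper":0},{"x":0,"y":0,"z":-4,"ax":0,"ay":0,"az":0,"gripper":0},{"x":0,"y":0,"z":0,"ax":0,"ay":0,"az":0,"gripper":0}]'

```text
t: 9.72
tcp_pos: [0.5525, -0.1328, 0.2021]
tcp_rot: [0.002, 0.455, 0.89, 0.001]
contact_force: [0.7, 1.1, -0.6]
width: -0.006
grip_force: 0.0
```

Run:
```python
from h import *
s=arm.read_state(); print(s["tcp_pos"],s["contact_force"])
p,d=arm.read_camera("wrist"); cv2.imwrite("pics/w5.png",p)
```

```text
[ 0.55246228 -0.13281666  0.20209261] [ 0.69639868  1.11963161 -0.61046339]
```

View pics/w5.png

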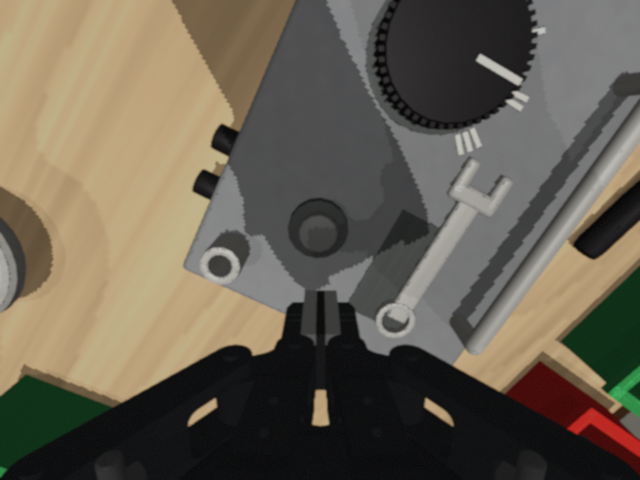

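The button is up again at (318,233), the dial pointer is on two bars at (500,68), and the spanner and socket have not moved.

```bash
python3 -c "
from station import arm
print(arm.hand_in())"
```

```text
the job is handed in; nothing more can be done
None
```

I turned the dial to its two-bar click, then pushed the start button to its stop and let it come back up; I handed the job in at about 10 s, the camera showed the spanner and socket unmoved, and no verdict came back.

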